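# Fit the timing cams, shut the cam box and hang out the ready sign

## Robot

A 6-joint arm with a two-finger parallel gripper is mounted at the origin on the work surface. World frame = base frame: x ahead of the robot, y to its left, z up, the work surface at z = 0. Lengths are in m, angles in rad, forces in N, time in s.
With the tool pointing down it reaches from about 0.25 to 0.725 m from the base axis. Payload 4 kg.
Tool frame: the origin (TCP) lies midway between the tips of the shut fingers; the grasp point (between the pads) lies 19 mm behind it; z points along the fingers, y is the line along which they close (so a half turn about z gives the same grasp; the last joint's range is limited). The gripper opens to 85 mm and grips with 20 to 120 N. Pads are 22 mm wide; open, the fingers measure 114 mm over their backs; the gripper's body (76 mm by 85 mm) begins 54 mm behind the grasp point. The pads swing forward as they close: fully open they stand 13 mm farther back than shut.
Start: joints at [1.303, 0.241, 0.005, 1.335, 0, 1.571], TCP at [0.132, 0.482, 0.231] pointing down, gripper open.
Joint ranges: [-2.72, 2.72], [-1.05, 1.87], [-1.09, 1.28], [-1.99, 2.15], [-1.42, 1.44], [-3.14, 3.14]. Speed limits (rad/s): [2.79, 2.79, 3.14, 3.14, 3.14, 3.14].

## Interface

Orientations are given as a unit quaternion [x, y, z, w].
In Python, from workcell import monitor, vision, job gives the robot as it stands.
- The arm moves only by the tool move_arm, never from a script. Its argument "moves" is a list that holds one entry, the list of rows, each a list of 5 numbers: the shift along the world's x, y, z in m, then the turn about the world's z in degrees, then the opening in per cent of the stroke, from 0 (shut) to 100 (fully open). In form: [[[x, y, z, turn, gripper], ...]]. A call has 1 to 5 rows; each row is the pose to reach, as a shift and turn from the pose commanded when the call began; what a row does not reach only later rows make up. A row lasts 1/8 s, in which the tool goes at most 62.5 mm and 10.7 degrees, less where a joint would pass 70% of its speed; a pose out of reach is approached as far as the arm can. A call with a gripper value outside its range is refused whole. The fingers move at their own pace and stop on an object; the grip force is fixed at half the most. Time passes only in rows, so rows that repeat a pose let the fingers close. It gives the time, the measured TCP pose, the force, the opening and the grip force at its end, in the units of the state.
- monitor.get_obs(): the state, without advancing time (a new reading comes with each control period).
- vision.camera(name): name is "scene" or "top" or "wrist"; returns a dict with "color" (480x640x3 uint8, red, green, blue), "camera_matrix" (3x3 intrinsics, pixels), "eye" and "attitude" of the camera in the world; the wrist camera has in their place "hand_eye" (4x4, takes a point from camera to tool coordinates, whose origin is the TCP and whose axes are the flange's). Camera axes: x right, y up, looking along -z (the intrinsics and any distortion apply to the point x, -y, -z); pixel columns grow to the right and rows downward; lengths in m; the calibration is good to about 2 mm. A picture is of the moment at which its call begins: read the wrist's pose just before it. There is no depth.
- job.job_done(): hands the job in; it is judged then, once.
The state is a dict: "clock": time; "joint_pos": joint angles; "joint_vel": joint speeds; "tau": joint torques, N m; "eef_pos": TCP position; "tool_rot": TCP orientation; "ft_force": force on the tool from outside, world axes, zero at the start; "ft_torque": the same for the moment, N m; "grip_width": finger opening in m; "grasp_force": force on a finger pad.
Only numpy, scipy, OpenCV 4.12 (cv2) and the standard library are available. Lean on these libraries where they do the work, as an engineer would, in place of code of your own. Each camera call takes 0.05 s, during which the arm holds its last target. There are 200 camera calls.

## Task

Set up the bottle labeller: slide the cam box's cover open and fit every timing cam lying on the table onto a D-post of its own in the box, turned so that its flat meets the post's flat and it drops right down onto the floor. When all the cams are down, slide the cover fully shut, and after that hang the tent-shaped ready sign astride the middle of the bar of the stand, hanging level. Do not knock over any bottle.

Things in the scene. Friction and masses are not known exactly. Their poses are not given: they have to be found in the camera images.
- cam1: grey plastic timing cam lying hub up (3 or 4 of four alike are there). Flange 10 mm thick, radius 33 mm, one lobe reaching 44 mm; round hub 48 mm in diameter, grippable in any direction; 35 mm tall in all. D-shaped through bore: radius 16.5 mm, flat 7.5 mm from the axis. Origin: bore axis at the underside; z up, +x to the middle of the flat, where the lobe points too. 85 to 170 g
- cam2: grey plastic timing cam lying hub up (3 or 4 of four alike are there). Flange 10 mm thick, radius 33 mm, one lobe reaching 44 mm; round hub 48 mm in diameter, grippable in any direction; 35 mm tall in all. D-shaped through bore: radius 16.5 mm, flat 7.5 mm from the axis. Origin: bore axis at the underside; z up, +x to the middle of the flat, where the lobe points too. 85 to 170 g
- cam3: grey plastic timing cam lying hub up (3 or 4 of four alike are there). Flange 10 mm thick, radius 33 mm, one lobe reaching 44 mm; round hub 48 mm in diameter, grippable in any direction; 35 mm tall in all. D-shaped through bore: radius 16.5 mm, flat 7.5 mm from the axis. Origin: bore axis at the underside; z up, +x to the middle of the flat, where the lobe points too. 85 to 170 g
- cam4: grey plastic timing cam lying hub up (3 or 4 of four alike are there). Flange 10 mm thick, radius 33 mm, one lobe reaching 44 mm; round hub 48 mm in diameter, grippable in any direction; 35 mm tall in all. D-shaped through bore: radius 16.5 mm, flat 7.5 mm from the axis. Origin: bore axis at the underside; z up, +x to the middle of the flat, where the lobe points too. 85 to 170 g
- post1: fixed steel D-post in the box: radius 15 mm, flat 6 mm from the axis, 38 mm tall, top 7 mm tapered. Origin: its axis at the compartment floor; z up, +x out of the middle of its flat. A cam goes down with its +x along this +x (within about 0.1 rad, else it stays up on the tip); seated, the two origins meet. Any cam fits any post, one each
- post2: fixed steel D-post in the box: radius 15 mm, flat 6 mm from the axis, 38 mm tall, top 7 mm tapered. Origin: its axis at the compartment floor; z up, +x out of the middle of its flat. A cam goes down with its +x along this +x (within about 0.1 rad, else it stays up on the tip); seated, the two origins meet. Any cam fits any post, one each
- post3: fixed steel D-post in the box: radius 15 mm, flat 6 mm from the axis, 38 mm tall, top 7 mm tapered. Origin: its axis at the compartment floor; z up, +x out of the middle of its flat. A cam goes down with its +x along this +x (within about 0.1 rad, else it stays up on the tip); seated, the two origins meet. Any cam fits any post, one each
- post4: fixed steel D-post in the box: radius 15 mm, flat 6 mm from the axis, 38 mm tall, top 7 mm tapered. Origin: its axis at the compartment floor; z up, +x out of the middle of its flat. A cam goes down with its +x along this +x (within about 0.1 rad, else it stays up on the tip); seated, the two origins meet. Any cam fits any post, one each
- camtray: the labeller's cam box, fixed: a grey open-topped compartment 200 x 200 mm inside, 6 mm walls up to 62 mm above the table, floor at 14 mm, D-posts at x, y = +-44 mm. Origin: table height under its middle. +x is the way the cover opens, away from the robot, over a 200 mm long deck that stays below the cover
- cover (a joint): travel of the flat aluminium cover along the box's +x, m: 0 = shut over the whole compartment, 0.2 = fully open. Starts between 0 and 0.05. Takes 2 to 4 N to slide; stays where it is left
- cover_grip (a point): grip point on the cover's black handle bar: 12 mm thick along the slide, 90 mm long across it, standing 30 mm up from the cover's top, which is 70 mm above the table; the point is in the bar's middle, 88 mm above the table. Axes as the box's; moves with the cover, 60 mm nearer the robot than its middle
- sign: blank plywood-faced ready sign: a rigid folded sheet standing like a tent on its feet. 110 mm along its ridge (y), about 86 mm wide at the feet (x), sheets 4 mm thick, 22 degrees from vertical. On the ridge a steel grip fin 10 mm thick (x), 60 mm long (y), top 141 mm above the feet, 33 mm of it clear. Origin: between the feet, at their underside; z up. 120 to 195 g
- sign_apex (a point): the inside of the sign's ridge, 97 mm above its origin. Hung on the bar, this point lies about 19 mm above the bar's axis
- sign_fin (a point): middle of the graspable part of the sign's fin, 129 mm above its origin; axes as the sign's
- rail: fixed steel stand: a horizontal bar 14 mm in diameter, 220 mm long, axis 120 mm above the table, a post at each end. Origin: on the table under the bar's middle; the bar runs along its y
- bottle1: bystander: loose upright amber bottle, 72 mm in diameter, 190 mm tall. Origin: centre of its underside.
- bottle2: bystander: loose upright amber bottle, 72 mm in diameter, 190 mm tall. Origin: centre of its underside.
- bottle3: bystander: loose upright amber bottle, 72 mm in diameter, 190 mm tall. Origin: centre of its underside.
There are look-alikes about, which are no part of the job. What is shaped like the cam4 but turquoise or yellow is not meant.

How it is judged:
On the way, in this order (a step that is already met when the one before it is completed fails the run):
1. every cam present is seated on a post, down on the compartment floor (((horizontal distance between cam1 and post1 below 0.007 m and z of cam1 in the frame of post1 below 0.005 m and angle between the x axis of cam1 and the x axis of post1, either way round below 0.3 rad and angle between cam1's own z axis and vertical below 0.1 rad) or (horizontal distance between cam1 and post2 below 0.007 m and z of cam1 in the frame of post2 below 0.005 m and angle between the x axis of cam1 and the x axis of post2, either way round below 0.3 rad and angle between cam1's own z axis and vertical below 0.1 rad) or (horizontal distance between cam1 and post3 below 0.007 m and z of cam1 in the frame of post3 below 0.005 m and angle between the x axis of cam1 and the x axis of post3, either way round below 0.3 rad and angle between cam1's own z axis and vertical below 0.1 rad) or (horizontal distance between cam1 and post4 below 0.007 m and z of cam1 in the frame of post4 below 0.005 m and angle between the x axis of cam1 and the x axis of post4, either way round below 0.3 rad and angle between cam1's own z axis and vertical below 0.1 rad)) and ((horizontal distance between cam2 and post1 below 0.007 m and z of cam2 in the frame of post1 below 0.005 m and angle between the x axis of cam2 and the x axis of post1, either way round below 0.3 rad and angle between cam2's own z axis and vertical below 0.1 rad) or (horizontal distance between cam2 and post2 below 0.007 m and z of cam2 in the frame of post2 below 0.005 m and angle between the x axis of cam2 and the x axis of post2, either way round below 0.3 rad and angle between cam2's own z axis and vertical below 0.1 rad) or (horizontal distance between cam2 and post3 below 0.007 m and z of cam2 in the frame of post3 below 0.005 m and angle between the x axis of cam2 and the x axis of post3, either way round below 0.3 rad and angle between cam2's own z axis and vertical below 0.1 rad) or (horizontal distance between cam2 and post4 below 0.007 m and z of cam2 in the frame of post4 below 0.005 m and angle between the x axis of cam2 and the x axis of post4, either way round below 0.3 rad and angle between cam2's own z axis and vertical below 0.1 rad)) and ((horizontal distance between cam3 and post1 below 0.007 m and z of cam3 in the frame of post1 below 0.005 m and angle between the x axis of cam3 and the x axis of post1, either way round below 0.3 rad and angle between cam3's own z axis and vertical below 0.1 rad) or (horizontal distance between cam3 and post2 below 0.007 m and z of cam3 in the frame of post2 below 0.005 m and angle between the x axis of cam3 and the x axis of post2, either way round below 0.3 rad and angle between cam3's own z axis and vertical below 0.1 rad) or (horizontal distance between cam3 and post3 below 0.007 m and z of cam3 in the frame of post3 below 0.005 m and angle between the x axis of cam3 and the x axis of post3, either way round below 0.3 rad and angle between cam3's own z axis and vertical below 0.1 rad) or (horizontal distance between cam3 and post4 below 0.007 m and z of cam3 in the frame of post4 below 0.005 m and angle between the x axis of cam3 and the x axis of post4, either way round below 0.3 rad and angle between cam3's own z axis and vertical below 0.1 rad)) and ((horizontal distance between cam4 and post1 below 0.007 m and z of cam4 in the frame of post1 below 0.005 m and angle between the x axis of cam4 and the x axis of post1, either way round below 0.3 rad and angle between cam4's own z axis and vertical below 0.1 rad) or (horizontal distance between cam4 and post2 below 0.007 m and z of cam4 in the frame of post2 below 0.005 m and angle between the x axis of cam4 and the x axis of post2, either way round below 0.3 rad and angle between cam4's own z axis and vertical below 0.1 rad) or (horizontal distance between cam4 and post3 below 0.007 m and z of cam4 in the frame of post3 below 0.005 m and angle between the x axis of cam4 and the x axis of post3, either way round below 0.3 rad and angle between cam4's own z axis and vertical below 0.1 rad) or (horizontal distance between cam4 and post4 below 0.007 m and z of cam4 in the frame of post4 below 0.005 m and angle between the x axis of cam4 and the x axis of post4, either way round below 0.3 rad and angle between cam4's own z axis and vertical below 0.1 rad))), for 0.2 s.
2. the cover is slid fully shut (all of step 1 and value of joint cover below 0.008 m), for 0.2 s.
3. the ready sign hangs astride the bar (x of sign_apex in the frame of rail between -0.015 and 0.015 m and y of sign_apex in the frame of rail between -0.06 and 0.06 m and z of sign_apex in the frame of rail between 0.125 and 0.155 m and angle between sign's own z axis and vertical below 0.25 rad and angle between the y axis of sign and the y axis of rail, either way round below 0.3 rad and linear speed of sign below 0.03 m/s), for 0.2 s.
At the end, for the whole second after the job is handed in: every cam present on its own post (axis within 7 mm, underside within 5 mm of the floor, flats within 0.3 rad); cover within 8 mm of shut; sign at rest astride the bar: ridge's inside 5 to 35 mm above its axis, 15 mm sideways, 60 mm from its middle, tilt under 0.25, ridge within 0.3 rad of the bar (all of step 2 and all of step 3); the robot touches nothing.
It fails at once if a bottle is knocked over (angle between any of bottle1, bottle2, bottle3's own z axis and vertical above 0.6 rad).
Of cam1, cam2, cam3, cam4 only 3 to 4 are there at a start; the rules pass over those that are not, and their reading is None.
At some moment in a run one of cam1, cam2, cam3, cam4 may be knocked a few centimetres aside while the robot is not near it.
It also fails if it takes over 208 s, if anything falls off the work surface, if the arm or the gripper's body presses on something with over 40 N, if the wrist force passes 120 N, or if a joint passes its speed limit or range.

## Working session

There is one attempt and no reset: what is moved stays moved. The work goes in short steps, Python scripts to look and compute and a tool call to move; the robot and the scene stay as the last step left them, time stands still between calls to the robot, and variables do not carry over. Pictures are saved under pics/ and viewed, at most 14 in all, crops included, and the job is handed in when it is done.

Besides the shell and the picture viewer there is one more tool, called after "Request:" as name(argument=value, ...), one argument or row to a line, values as JSON. move_arm: Moves the arm, as the interface text tells. Its arguments: {"type":"object","properties":{"moves":{"type":"array","items":{"type":"array","items":{"type":"array","items":{"type":"number"}}}}},"required":["moves"]}

```bash
ls; mkdir -p pics; python3 - <<'E'
from workcell import monitor, vision
import cv2
print(monitor.get_obs())
for n in ("scene","top"):
    c=vision.camera(n); cv2.imwrite(f"pics/{n}0.png",c["color"][:,:,::-1])
    print(n,c["camera_matrix"],c["eye"],c["attitude"],c.keys())
c=vision.camera("wrist");print(c["camera_matrix"],c["hand_eye"],c.keys())
E
```

```text
pics
{'clock': 0.0, 'joint_pos': array([ 1.30297825e+00,  2.41436622e-01,  3.72630316e-03,  1.33519927e+00,
       -3.10716228e-05,  1.57073931e+00]), 'joint_vel': array([-0.00055165, -0.00032738, -0.00153248,  0.00109035,  0.00095538,
       -0.00155425]), 'tau': array([ 4.29157208e-04, -3.72323370e+01,  2.52406508e+01,  1.70413591e-02,
       -5.37267272e-05, -9.14544493e-07]), 'eef_pos': array([0.13215598, 0.48156393, 0.23040194]), 'tool_rot': array([ 1.33480852e-01,  9.91050829e-01, -1.04924421e-03, -1.25703421e-04]), 'ft_force': array([ 0.43370872, -0.57652251,  0.04832328]), 'ft_torque': array([-0.01355005,  0.01826269,  0.01312438]), 'grasp_force': 0.0, 'grip_width': 0.08506901801684336}
scene [[469.02700339   0.         318.38297   ]
 [  0.         469.02700339 237.41515125]
 [  0.           0.           1.        ]] [ 1.39734842 -0.38328119  0.72526647] [0.40614424 0.25300206 0.48195327 0.73400127] dict_keys(['color', 'camera_matrix', 'eye', 'attitude'])
top [[488.50798202   0.         317.77059048]
 [  0.         488.50798202 245.56370385]
 [  0.           0.           1.        ]] [0.25881681 0.03957252 1.36052529] [ 0.07342192 -0.07220511 -0.70163709  0.70505393] dict_keys(['color', 'camera_matrix', 'eye', 'attitude'])
[[361.20488972   0.         326.54678388]
 [  0.         361.20488972 239.92765026]
 [  0.           0.           1.        ]] [[ 2.72958008e-04  9.51306616e-01  3.08246084e-01  7.90779879e-02]
 [ 9.99999420e-01  6.15048828e-05 -1.07533516e-03 -2.22734662e-05]
 [-1.04193209e-03  3.08246199e-01 -9.51306047e-01 -1.42887667e-01]
 [ 0.00000000e+00  0.00000000e+00  0.00000000e+00  1.00000000e+00]] dict_keys(['color', 'camera_matrix', 'hand_eye'])
```

View pics/scene0.png

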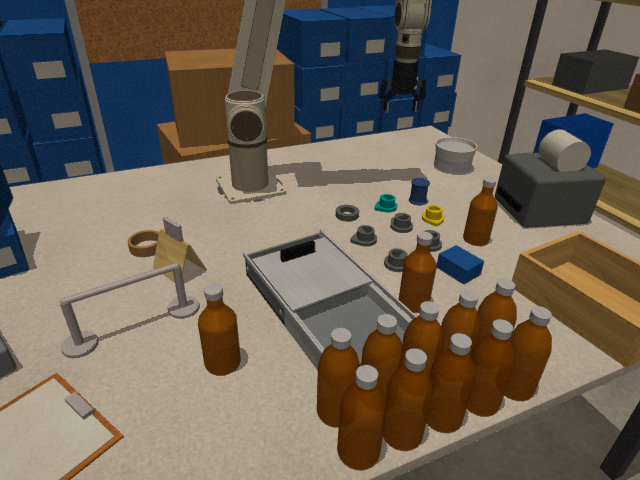

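View pics/top0.png

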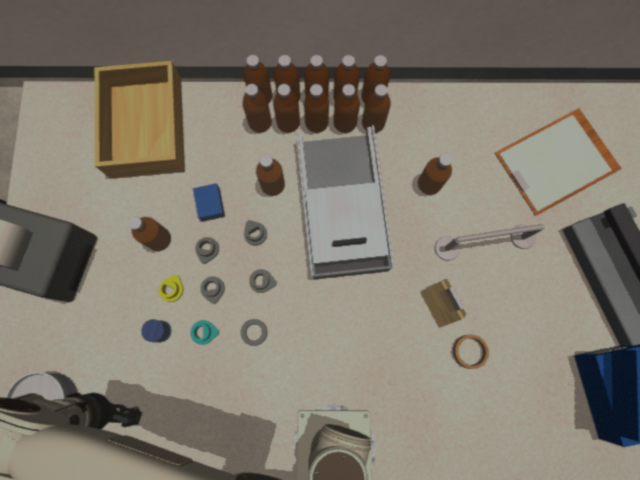

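Scene: grey cams with lobes in the top picture at (255,232), (207,248), (212,288) and (262,281). The plain grey ring at (254,332), the turquoise one at (203,332) and the yellow one at (171,289) don't fit the description. The cover handle is at (349,242), the sign at (444,302), and the rail runs (447,245)-(525,237). Bottles nearby are at (270,175), (148,233) and (436,175).

```bash
cat > h.py <<'E'
import numpy as np, cv2
from scipy.spatial.transform import Rotation as R
from workcell import monitor, vision
class Cam:
    def __init__(s,n):
        o=monitor.get_obs(); c=vision.camera(n); s.img=c["color"][:,:,::-1].copy(); s.K=c["camera_matrix"]
        if n=="wrist":
            T=np.eye(4); T[:3,:3]=R.from_quat(o["tool_rot"]).as_matrix(); T[:3,3]=o["eef_pos"]
            T=T@c["hand_eye"]; s.R=T[:3,:3]; s.t=T[:3,3]
        else: s.R=R.from_quat(c["attitude"]).as_matrix(); s.t=np.array(c["eye"])
    def pt(s,u,v,z):
        d=np.linalg.solve(s.K,[u,v,1]); d=s.R@(d*[1,-1,-1]); return s.t+d*(z-s.t[2])/d[2]
    def px(s,p):
        q=(np.asarray(p,float)-s.t)@s.R*[1,-1,-1]; q=q@s.K.T; return q[...,:2]/q[...,2:]
    def ortho(s,cx,cy,z,half,ppm):  # rectified view of plane z; image up=+x, left=+y
        n=int(2*half*ppm); w=np.array([[cx+half,cy+half,z],[cx+half,cy-half,z],[cx-half,cy-half,z],[cx-half,cy+half,z]])
        H=cv2.getPerspectiveTransform(s.px(w).astype(np.float32),np.float32([[0,0],[n,0],[n,n],[0,n]]))
        return cv2.warpPerspective(s.img,H,(n,n),flags=cv2.INTER_CUBIC)
def tcp():
    o=monitor.get_obs(); return o["eef_pos"],R.from_quat(o["tool_rot"]).as_matrix()
E
python3 - <<'E'
from h import *
np.set_printoptions(precision=3,suppress=True)
c=Cam("top")
for n,u,v,z in [("camA",255,232,.03),("camB",207,248,.03),("camC",212,288,.03),("camD",262,281,.03),("handle",349,242,.1),("hL",333,244,.1),("hR",366,240,.1),
 ("boxNL",313,275,.062),("boxNR",389,270,.062),("boxFL",300,140,.062),("boxFR",372,130,.062),("signfinT",449,284,.14),("signfinB",462,309,.14),("railL",447,241,.127),("railR",541,229,.127),("foot1",447,249,0),("foot2",525,239,0),("b1",267,161,.19),("b3",445,159,.19),("b2",138,223,.19)]:
    print(n,c.pt(u,v,z)[:2])
cv2.imwrite("pics/t1.png",cv2.resize(c.img[120:340,140:560],None,fx=1.9,fy=1.9,interpolation=cv2.INTER_CUBIC))
E
```

```text
camA [0.575 0.218]
camB [0.529 0.351]
camC [0.417 0.331]
camD [0.437 0.195]
handle [ 0.533 -0.04 ]
hL [0.527 0.002]
hR [ 0.538 -0.085]
boxNL [0.45  0.055]
boxNR [ 0.464 -0.149]
boxFL [0.837 0.095]
boxFR [ 0.869 -0.111]
signfinT [ 0.417 -0.288]
signfinB [ 0.355 -0.317]
railL [ 0.531 -0.292]
railR [ 0.564 -0.537]
foot1 [ 0.535 -0.324]
foot2 [ 0.565 -0.548]
b1 [0.723 0.172]
b3 [ 0.73 -0.28]
b2 [0.559 0.487]
```

View pics/t1.png

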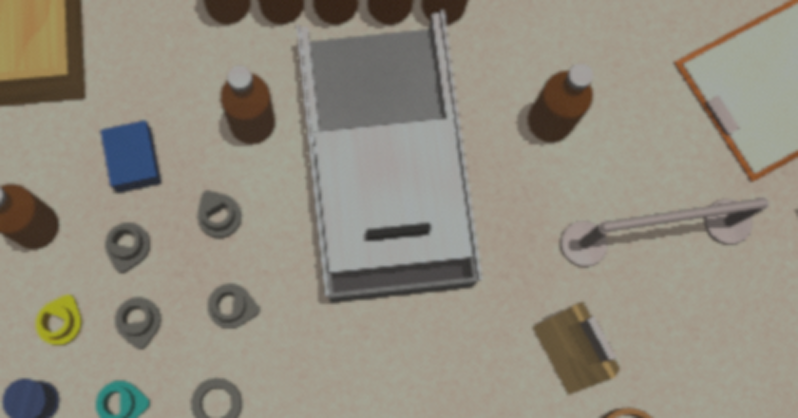

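Request:
move_arm(
  moves=[
    [[0.036,-0.047,0,-10,100],[0.072,-0.094,0,-20,100],[0.108,-0.141,0,-30,100],[0.144,-0.188,0,-40,100],[0.18,-0.235,0,-50,100]],
  ],
)

```text
clock: 0.82
eef_pos: [0.3131, 0.2456, 0.2314]
tool_rot: [0.542, 0.84, 0.0, 0.0]
ft_force: [1.3, 0.9, 0.6]
grip_width: 0.0853
grasp_force: 0.0
```

Request:
move_arm(
  moves=[
    [[0.044,-0.057,0,-10,100],[0.088,-0.114,0,-19,100],[0.132,-0.172,0,-19,100],[0.176,-0.229,0,-19,100],[0.22,-0.287,0,-19,100]],
  ],
)

```text
clock: 1.45
eef_pos: [0.5035, -0.0026, 0.2313]
tool_rot: [0.671, 0.741, 0.0, -0.0]
ft_force: [0.8, 1.0, 0.5]
grip_width: 0.0851
grasp_force: 0.0
```

```bash
python3 - <<'E'
from h import *
np.set_printoptions(precision=3,suppress=True)
p,Rm=tcp(); print(p,Rm[:,1],monitor.get_obs()["clock"])
c=Cam("wrist"); cv2.imwrite("pics/w1.png",c.img); np.savez("w1",K=c.K,R=c.R,t=c.t)
E
```

```text
[ 0.504 -0.003  0.231] [0.995 0.098 0.   ] 1.45
```

View pics/w1.png

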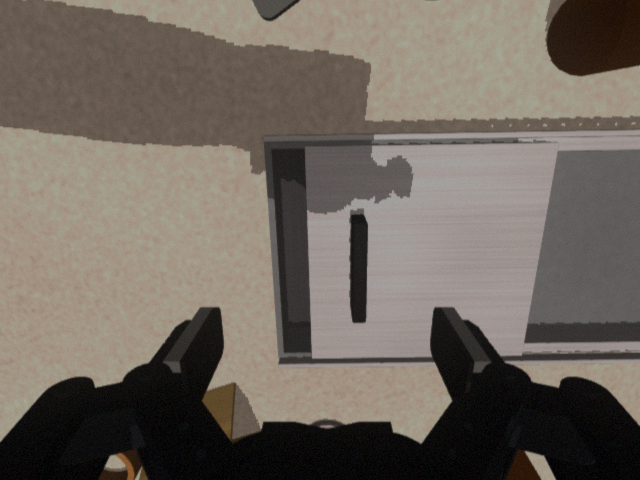

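```bash
python3 - <<'E'
from h import *
np.set_printoptions(precision=4,suppress=True)
c=Cam.__new__(Cam); d=np.load("w1.npz"); c.K,c.R,c.t=d["K"],d["R"],d["t"]
for n,u,v,z in [("hT",359,221,.1),("hB",360,321,.1),("NL",264,137,.062),("NR",279,362,.062),("L2",560,132,.062),("R2",522,357,.062)]: print(n,c.pt(u,v,z)[:2])
E
```

```text
hT [0.5284 0.006 ]
hB [ 0.5404 -0.0821]
NL [0.4452 0.0602]
NR [ 0.4705 -0.159 ]
L2 [0.6891 0.0883]
R2 [ 0.7155 -0.1289]
```

Request:
move_arm(
  moves=[
    [[0.002,0.002,0,1,100],[0.002,0.002,-0.05,1,100],[0.002,0.002,-0.1,1,100],[0.002,0.002,-0.14,1,100],[0.002,0.002,-0.148,1,100]],
  ],
)

```text
clock: 2.12
eef_pos: [0.5013, 0.0026, 0.0809]
tool_rot: [0.664, 0.748, -0.002, -0.003]
ft_force: [-0.5, -0.6, 0.6]
grip_width: 0.0854
grasp_force: 0.0
```

Request:
move_arm(
  moves=[
    [[0,0,-0.002,0,0],[0,0,-0.004,0,0],[0,0,-0.004,0,0],[0,0,-0.004,0,0],[0,0,-0.004,0,0]],
  ],
)

```text
clock: 2.75
eef_pos: [0.5061, 0.0013, 0.0811]
tool_rot: [0.665, 0.747, 0.001, 0.001]
ft_force: [2.0, 1.3, 7.2]
grip_width: 0.0106
grasp_force: 59.0
```

Request:
move_arm(
  moves=[
    [[0,0,0.003,0,50],[0,0,0.003,0,50],[0.002,-0.021,0.003,0,50],[0.005,-0.042,0.003,0,50],[0.005,-0.042,0.001,0,50]],
  ],
)

```text
clock: 3.38
eef_pos: [0.509, -0.0418, 0.0799]
tool_rot: [0.666, 0.746, -0.0, -0.0]
ft_force: [-0.4, 0.8, -0.2]
grip_width: 0.0429
grasp_force: 0.0
```

Request:
move_arm(
  moves=[
    [[0,0,0,0,0],[0,0,0,0,0],[0,0,0,0,0],[0,0,0,0,0],[0.005,0,0,0,0]],
  ],
)

```text
clock: 4.0
eef_pos: [0.5134, -0.0397, 0.0803]
tool_rot: [0.665, 0.747, 0.0, -0.001]
ft_force: [-3.2, 4.0, 1.8]
grip_width: 0.0107
grasp_force: 61.1
```

Request:
move_arm(
  moves=[
    [[0.03,0.0035,0,0,0],[0.07,0.008,0,0,0],[0.11,0.013,0,0,0],[0.15,0.0175,0,0,0],[0.175,0.0205,0,0,0]],
  ],
)

```text
clock: 4.62
eef_pos: [0.6905, -0.0193, 0.0803]
tool_rot: [0.665, 0.747, -0.0, -0.001]
ft_force: [-3.2, 2.3, 4.7]
grip_width: 0.0109
grasp_force: 61.5
```

Request:
move_arm(
  moves=[
    [[0.005,0.0005,0,0,0],[0.009,0.001,0,0,0],[0.009,0.001,0,0,0]],
  ],
)

```text
clock: 5.0
eef_pos: [0.6984, -0.0185, 0.0803]
tool_rot: [0.665, 0.747, 0.001, -0.0]
ft_force: [0.2, 4.6, 1.8]
grip_width: 0.0107
grasp_force: 61.0
```

Request:
move_arm(
  moves=[
    [[0.003,0,0,0,0],[0.005,0,0,0,0],[0.005,0,0,0,0]],
  ],
)

```text
clock: 5.38
eef_pos: [0.7009, -0.0182, 0.0803]
tool_rot: [0.665, 0.747, -0.001, -0.002]
ft_force: [-6.1, 6.6, 4.9]
grip_width: 0.0109
grasp_force: 61.5
```

Request:
move_arm(
  moves=[
    [[0,0,0,0,50],[0,0,0,0,60],[0,0,0.05,0,80],[-0.03,0.02,0.1,0,100],[-0.08,0.04,0.14,0,100]],
  ],
)

```text
clock: 6.0
eef_pos: [0.628, 0.0188, 0.2195]
tool_rot: [0.665, 0.747, 0.001, 0.002]
ft_force: [0.7, 0.0, 0.7]
grip_width: 0.0854
grasp_force: 0.0
```

Request:
move_arm(
  moves=[
    [[-0.03,-0.01,0.02,0,100],[-0.065,-0.019,0.04,0,100],[-0.065,-0.019,0.04,0,100]],
  ],
)

```text
clock: 6.38
eef_pos: [0.5614, -0.0008, 0.2607]
tool_rot: [0.665, 0.746, 0.001, 0.002]
ft_force: [0.1, 1.0, -0.3]
grip_width: 0.0855
grasp_force: 0.0
```

```bash
python3 - <<'E'
from h import *
np.set_printoptions(precision=3,suppress=True)
c=Cam("wrist"); p,_=tcp(); print(p)
cv2.imwrite("pics/w2.png",c.img)
cv2.imwrite("pics/o2.png",c.ortho(.563,-.037,.052,.11,2700))
E
```

```text
[ 0.562 -0.     0.259]
```

View pics/o2.png

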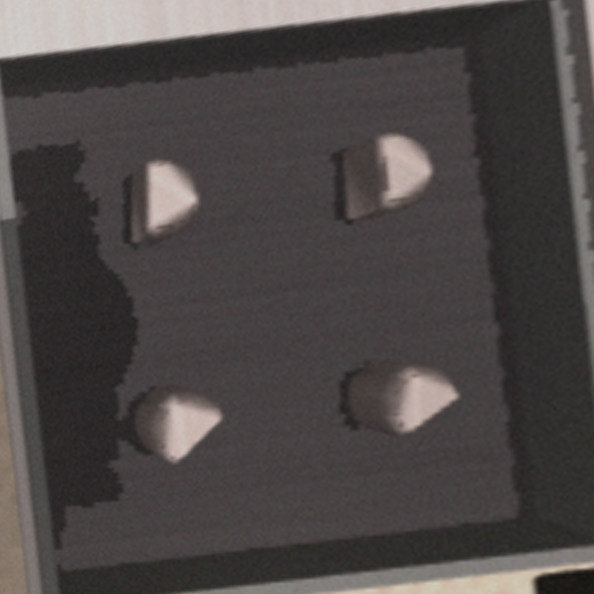

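```bash
cat >> h.py <<'E'
def dsec(x,y,z,yaw,r,f,n=60):
    a=np.arccos(f/r); t=np.linspace(a,2*np.pi-a,n); q=np.c_[r*np.cos(t),r*np.sin(t)]
    c,s=np.cos(yaw),np.sin(yaw); q=q@np.array([[c,s],[-s,c]])
    return np.c_[q+[x,y],np.full(n,z)]
E
cat > fit.py <<'E'
from h import *
np.set_printoptions(precision=4,suppress=True)
c=Cam("wrist"); cv2.imwrite("pics/w3.png",c.img); np.savez("w3",K=c.K,R=c.R,t=c.t)
E
python3 fit.py; python3 - <<'E'
from h import *
c=Cam.__new__(Cam); d=np.load("w3.npz"); c.K,c.R,c.t=d["K"],d["R"],d["t"]; c.img=cv2.imread("pics/w3.png")
cx,cy,w=.563,-.037,.117
ims=[]
for sx,sy in [(1,1),(1,-1),(-1,1),(-1,-1)]:
    x=cx+.044*(sx*np.cos(w)-sy*np.sin(w)); y=cy+.044*(sx*np.sin(w)+sy*np.cos(w))
    q=c.px([[x,y,.04]])[0]; u,v=int(q[0])-36,int(q[1])-30
    im=cv2.resize(c.img[v:v+60,u:u+72],None,fx=5.5,fy=5.5,interpolation=cv2.INTER_LANCZOS4)
    im=cv2.convertScaleAbs(im,alpha=1.1)
    for z,col in ((.045,(0,255,0)),(.014,(255,255,0))):
        t=np.linspace(0,6.28,60); p=c.px(np.c_[x+.015*np.cos(t),y+.015*np.sin(t),np.full(60,z)])
        cv2.polylines(im,[(((p-[u,v]+.5)*5.5)).astype(np.int32)],True,col,1)
    ims.append(im)
    print(sx,sy,x,y,q)
cv2.imwrite("pics/m3.png",np.vstack([np.hstack(ims[:2]),np.hstack(ims[2:])])[:600])
E
```

```text
1 1 0.6015629225149102 0.011835448263623274 [365.50446805 196.90497769]
1 -1 0.6118354482636232 -0.07556292251491027 [362.95330947 276.67123253]
-1 1 0.5141645517363767 0.0015629225149102755 [278.75353817 197.12016004]
-1 -1 0.5244370774850897 -0.08583544826362327 [282.18363057 276.93594097]
```

View pics/m3.png

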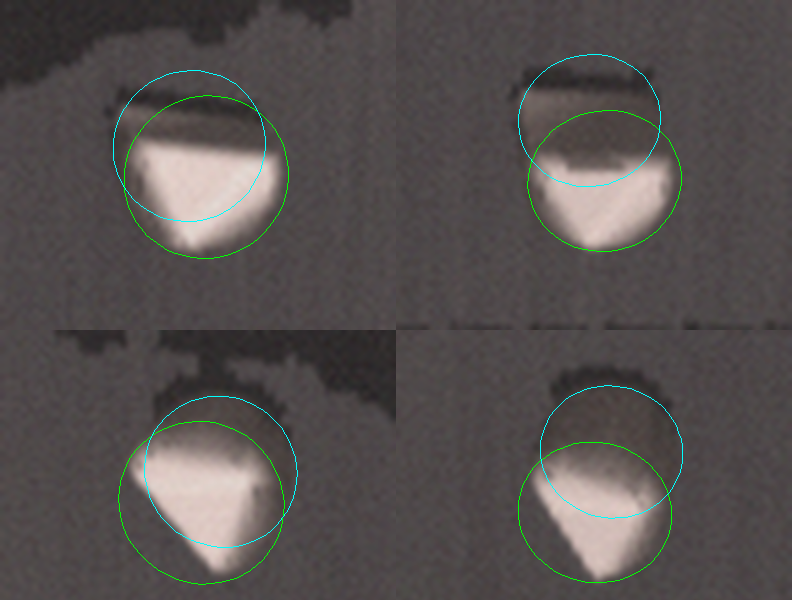

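```bash
python3 - <<'E'
from h import *
c=Cam.__new__(Cam); d=np.load("w3.npz"); c.K,c.R,c.t=d["K"],d["R"],d["t"]
O=[(365-36,196-30),(362-36,276-30),(278-36,197-30),(282-36,276-30)]
T=[(0,0),(396,0),(0,330),(396,330)]
E=[[((142,147),(276,157),.05),((118,106),(258,122),.014)],[((540,168),(670,166),.05),((520,90),(655,87),.014)],[((210,572),(132,470),.045)],[((597,580),(537,485),.045)]]
for o,t,e in zip(O,T,E):
    for a,b,z in e:
        p=[c.pt(o[0]+(q[0]-t[0])/5.5-.5,o[1]+(q[1]-t[1])/5.5-.5,z) for q in (a,b)]
        dd=p[1]-p[0]; n=np.arctan2(dd[0],-dd[1])  # normal = left of travel
        print(np.round(np.degrees(n),1),np.round(p[0][:2],4),np.round(p[1][:2],4))
E
```

```text
92.3 [0.5886 0.017 ] [0.6127 0.018 ]
90.1 [0.5865 0.0182] [0.6142 0.0183]
97.5 [ 0.5982 -0.072 ] [ 0.623  -0.0687]
97.9 [ 0.5963 -0.0702] [ 0.6243 -0.0663]
-138.2 [ 0.5166 -0.0109] [0.5012 0.0063]
-145.3 [ 0.526  -0.1001] [ 0.5128 -0.0811]
```

Request:
move_arm(
  moves=[
    [[-0.014,0.055,0.02,0,100],[-0.028,0.11,0.04,0,100],[-0.042,0.165,0.06,0,100],[-0.056,0.22,0.08,0,100],[-0.07,0.27,0.09,0,100]],
  ],
)

```text
clock: 7.1
eef_pos: [0.4926, 0.2728, 0.3472]
tool_rot: [0.665, 0.747, 0.0, 0.0]
ft_force: [0.7, 0.1, -0.4]
grip_width: 0.0856
grasp_force: 0.0
```

Request:
move_arm(
  moves=[
    [[0,0.01,0,0,100],[0,0.01,0,0,100]],
  ],
)

```text
clock: 7.35
eef_pos: [0.4924, 0.281, 0.3458]
tool_rot: [0.664, 0.747, -0.001, -0.0]
ft_force: [0.7, 0.4, -0.1]
grip_width: 0.0856
grasp_force: 0.0
```

```bash
python3 - <<'E'
from h import *
c=Cam("wrist"); print(tcp()[0]); np.savez("w4",K=c.K,R=c.R,t=c.t); cv2.imwrite("pics/w4.png",c.img)
cv2.imwrite("pics/o4.png",c.ortho(.495,.275,.035,.14,2100))
E
```

```text
[0.49247183 0.27997541 0.34601022]
```

View pics/o4.png

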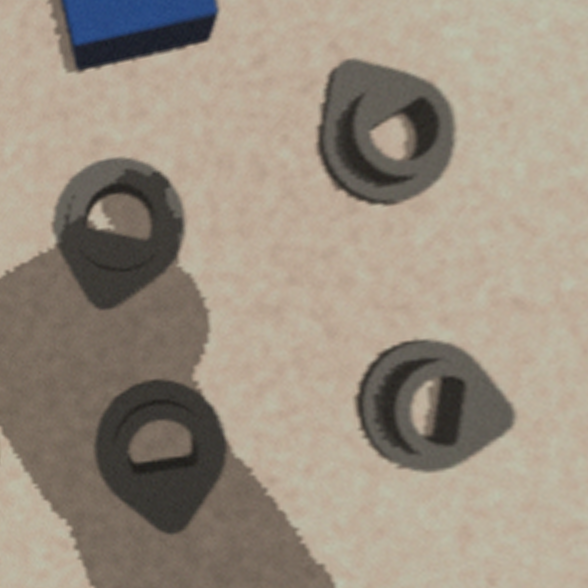

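```bash
cat > camfit.py <<'E'
from h import *
from scipy.optimize import minimize
def load(n):
    c=Cam.__new__(Cam); d=np.load(n+".npz"); c.K,c.R,c.t=d["K"],d["R"],d["t"]; c.img=cv2.imread(f"pics/{n}.png"); return c
def snap(n):
    c=Cam("wrist"); np.savez(n,K=c.K,R=c.R,t=c.t); cv2.imwrite(f"pics/{n}.png",c.img); return c
def dense(p,n=150):
    p=np.vstack([p,p[:1]]); s=np.r_[0,np.cumsum(np.linalg.norm(np.diff(p[:,:2],axis=0),axis=1))]
    t=np.linspace(0,s[-1],n,endpoint=False); return np.c_[np.interp(t,s,p[:,0]),np.interp(t,s,p[:,1])]
t=np.linspace(0,2*np.pi,120,endpoint=False); cs=np.c_[np.cos(t),np.sin(t)]
FL=dense(cv2.convexHull(np.vstack([.033*cs,.008*cs+[.036,0]]).astype(np.float32))[:,0])
HUB=.024*cs; BORE=dense(dsec(0,0,0,0,.0165,.0075)[:,:2])
def curves(x,y,a,z0=0):
    M=np.array([[np.cos(a),np.sin(a)],[-np.sin(a),np.cos(a)]])
    return [np.c_[q@M+[x,y],np.full(len(q),z0+z)] for q,z in ((FL,.009),(FL,.0),(HUB,.035),(BORE,.035))]
def fit(c,x,y,a,z0=0):
    g=cv2.GaussianBlur(cv2.cvtColor(c.img,cv2.COLOR_BGR2GRAY).astype(np.float32),(0,0),1)
    best=None
    for s in (2.5,1.0):
        gx,gy=cv2.Sobel(g,cv2.CV_32F,1,0),cv2.Sobel(g,cv2.CV_32F,0,1)
        m=np.minimum(np.hypot(gx,gy),60); m=cv2.GaussianBlur(m,(0,0),s)
        def f(p):
            v=0
            for q,w in zip(curves(*p,z0),(1,.7,.8,1.2)):
                e=c.px(q).astype(np.float32); v-=w*cv2.remap(m,e[:,:1],e[:,1:],cv2.INTER_LINEAR).mean()
            return v
        st=[(x,y,a+k) for k in ((-.3,-.15,0,.15,.3) if best is None else (0,))]
        r=[minimize(f,p,method="Nelder-Mead",options=dict(initial_simplex=np.array(p)+np.array([[0,0,0],[.004,0,0],[0,.004,0],[0,0,.15]]),xatol=1e-5,fatol=1e-4)) for p in st]
        best=min(r,key=lambda k:k.fun); x,y,a=best.x
    return best.x,best.fun
def draw(c,p,z0=0,sc=1,o=(0,0)):
    im=c.img.copy()
    im=cv2.resize(im,None,fx=sc,fy=sc,interpolation=cv2.INTER_CUBIC)
    for q,col in zip(curves(*p,z0),((0,255,0),(255,255,0),(0,0,255),(0,255,255))):
        cv2.polylines(im,[((c.px(q)+.5)*sc).astype(np.int32)],True,col,1)
    return im
E
python3 - <<'E'
from camfit import *
c=load("w4"); ims=[]
for n,u,v,lu,lv in [("A",392,133,350,62),("B",118,223,104,308),("C",162,440,172,532),("D",440,402,512,415)]:
    x,y=.495+(294-v)/2100,.275+(294-u)/2100
    a=np.arctan2(-(lu-u)*-0+(v-lv),u-lu)  # vs x: up, y: left
    a=np.arctan2(u-lu,v-lv)
    p,s=fit(c,x,y,a); print(n,np.round(p[:2],4),np.round(np.degrees(p[2]),1),round(s,1))
    e=c.px([[p[0],p[1],.02]])[0]*4; im=draw(c,p,0,4); X,Y=int(e[0])-190,int(e[1])-145; ims.append(im[Y:Y+290,X:X+380])
cv2.imwrite("pics/m4.png",np.vstack([np.hstack(ims[:2]),np.hstack(ims[2:])]))
E
```

```text
A [0.5754 0.2226] 34.6 -195.3
B [0.5316 0.3587] 168.3 -176.3
C [0.4186 0.3374] -171.5 -158.8
D [0.4395 0.2027] -98.6 -192.9
```

View pics/m4.png

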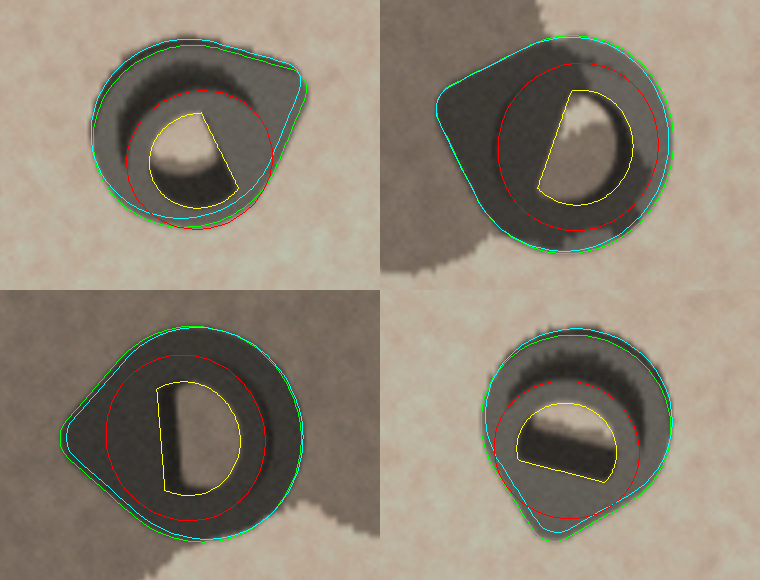

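Request:
move_arm(
  moves=[
    [[0.02,-0.014,-0.055,0,100],[0.04,-0.028,-0.11,0,100],[0.06,-0.042,-0.165,0,100],[0.083,-0.057,-0.215,0,100],[0.083,-0.057,-0.256,0,100]],
  ],
)

```text
clock: 8.02
eef_pos: [0.576, 0.2192, 0.0884]
tool_rot: [0.667, 0.745, -0.001, -0.0]
ft_force: [-0.7, 0.7, 0.4]
grip_width: 0.0857
grasp_force: 0.0
```

Request:
move_arm(
  moves=[
    [[0,0,-0.04,0,100],[0,0,-0.07,0,100],[0,0,-0.08,0,100],[0,0,-0.082,0,100]],
  ],
)

```text
clock: 8.52
eef_pos: [0.5751, 0.2221, 0.0092]
tool_rot: [0.666, 0.746, -0.0, -0.0]
ft_force: [0.9, -0.7, 0.3]
grip_width: 0.0854
grasp_force: 0.0
```

Close.

Request:
move_arm(
  moves=[
    [[0,0,0,0,0],[0,0,0,0,0],[0,0,0,0,0],[0,0,0,0,0],[0,0,0.01,0,0]],
  ],
)

```text
clock: 9.15
eef_pos: [0.5743, 0.2233, 0.0195]
tool_rot: [0.665, 0.747, -0.001, -0.0]
ft_force: [0.1, -1.0, -1.5]
grip_width: 0.0457
grasp_force: 61.6
```

```bash
python3 - <<'E'
from camfit import *
c=load("w3"); G=cv2.GaussianBlur(cv2.cvtColor(c.img,cv2.COLOR_BGR2GRAY).astype(np.float32),(0,0),.7)
m=np.minimum(np.hypot(cv2.Sobel(G,cv2.CV_32F,1,0),cv2.Sobel(G,cv2.CV_32F,0,1)),80)
m=cv2.GaussianBlur(m,(0,0),1.2)
P=[(.044,.044,91.5),(.044,-.044,97.7),(-.044,.044,-138),(-.044,-.044,-145)]
def f(p):
    x,y,w=p[:3]; v=0
    for (a,b,_),yaw in zip(P,p[3:7]):
        X=x+a*np.cos(w)-b*np.sin(w);Y=y+a*np.sin(w)+b*np.cos(w)
        for z,r,fl in ((.045,.015,.006),(.014,.015,.006),(.052,p[7],p[7]-.009)):
            e=c.px(np.c_[dense(dsec(0,0,0,yaw,r,fl)[:,:2])+[X,Y],np.full(150,z)]).astype(np.float32)
            v-=cv2.remap(m,e[:,:1],e[:,1:],cv2.INTER_LINEAR).mean()
    return v
p0=np.r_[.563,-.037,.117,np.radians([q[2] for q in P]),.0115]
S=np.vstack([p0]+[p0+d for d in np.diag([.003,.003,.03,.1,.1,.1,.1,.001])])
r=minimize(f,p0,method="Nelder-Mead",options=dict(initial_simplex=S,maxiter=4000,xatol=1e-5,fatol=1e-4))
p=r.x; print(np.round(p[:3],4),np.round(np.degrees(p[3:7]),1),p[7],f(p0),r.fun)
x,y,w=p[:3]
for a,b,_ in P: print(np.round([x+a*np.cos(w)-b*np.sin(w),y+a*np.sin(w)+b*np.cos(w)],4))
E
```

```text
[ 0.5615 -0.036   0.1245] [  91.6   94.5 -137.4 -143.9] 0.012266532000125167 -654.4414 -696.17431640625
[0.5997 0.0131]
[ 0.6106 -0.0742]
[0.5123 0.0022]
[ 0.5233 -0.0851]
```

Request:
move_arm(
  moves=[
    [[0,0,0.06,0,0],[0.004,-0.04,0.1,10,0],[0.012,-0.1,0.1,20,0],[0.02,-0.16,0.1,30,0],[0.028,-0.22,0.1,40,0]],
  ],
)

```text
clock: 9.78
eef_pos: [0.6028, 0.0021, 0.1201]
tool_rot: [0.367, 0.93, 0.0, 0.0]
ft_force: [1.9, -0.3, -1.3]
grip_width: 0.046
grasp_force: 62.2
```

Request:
move_arm(
  moves=[
    [[0.004,-0.04,0,10,0],[0.008,-0.077,0,20,0],[0.008,-0.077,0,21.4,0],[0.008,-0.077,-0.02,21.4,0]],
  ],
)

```text
clock: 10.28
eef_pos: [0.6123, -0.0735, 0.1013]
tool_rot: [0.191, 0.982, 0.0, 0.002]
ft_force: [-0.4, 0.3, -2.2]
grip_width: 0.0461
grasp_force: 62.2
```

Request:
move_arm(
  moves=[
    [[-0.0005,-0.0005,-0.02,0,0],[-0.0005,-0.0005,-0.035,0,0],[-0.0005,-0.0005,-0.042,0,0],[-0.0005,-0.0005,-0.046,0,0],[-0.0005,-0.0005,-0.048,0,0]],
  ],
)

```text
clock: 10.9
eef_pos: [0.6108, -0.0739, 0.0519]
tool_rot: [0.191, 0.982, -0.0, 0.0]
ft_force: [-0.2, -0.2, -1.0]
grip_width: 0.0459
grasp_force: 62.2
```

Request:
move_arm(
  moves=[
    [[0,0,-0.008,0,0],[0,0,-0.016,0,0],[0,0,-0.022,0,0],[0,0,-0.026,0,0],[0,0,-0.028,0,0]],
  ],
)

```text
clock: 11.52
eef_pos: [0.6103, -0.0739, 0.0254]
tool_rot: [0.191, 0.982, 0.0, 0.0]
ft_force: [-7.7, 0.5, 17.2]
grip_width: 0.046
grasp_force: 64.1
```

Request:
move_arm(
  moves=[
    [[0,0,0.002,0,60],[0,0,0.002,0,70],[0,0,0.05,0,75],[-0.01,0.01,0.11,0,100],[-0.04,0.05,0.14,0,100]],
  ],
)

```text
clock: 12.15
eef_pos: [0.5733, -0.0249, 0.1671]
tool_rot: [0.192, 0.981, 0.0, 0.004]
ft_force: [-0.4, 1.2, -0.5]
grip_width: 0.0856
grasp_force: 0.0
```

Request:
move_arm(
  moves=[
    [[-0.03,0.05,0.01,0,100],[-0.06,0.1,0.02,0,100],[-0.09,0.15,0.03,0,100],[-0.12,0.2,0.03,0,100],[-0.13,0.227,0.03,0,100]],
  ],
)

```text
clock: 12.78
eef_pos: [0.4388, 0.2052, 0.194]
tool_rot: [0.189, 0.982, 0.0, 0.0]
ft_force: [-0.3, -0.6, 0.0]
grip_width: 0.085
grasp_force: 0.0
```

```bash
cat > look.py <<'E'
import sys
from camfit import *
n=sys.argv[1]; x,y,a=map(float,sys.argv[2:5]); c=snap(n); p,s=fit(c,x,y,np.radians(a))
T,M=tcp(); print("tcp",np.round(T,4),"yaw",round(np.degrees(np.arctan2(M[1,1],M[0,1])),1))
print("cam",np.round(p[:2],4),round(np.degrees(p[2]),1),round(s,1),"shift",np.round(p[:2]-T[:2],4),0.009-T[2])
E
python3 look.py w5 .4395 .2027 -98.6
```

```text
tcp [0.4384 0.2075 0.1939] yaw 68.3
cam [0.4397 0.2025] -97.4 -178.3 shift [ 0.0013 -0.005 ] -0.18487710376991612
```

Request:
move_arm(
  moves=[
    [[0,0,-0.06,0,100],[0,0,-0.12,0,100],[0,0,-0.155,0,100],[0,0,-0.165,0,100],[0,0,-0.165,0,100]],
  ],
)

```text
clock: 13.45
eef_pos: [0.4408, 0.203, 0.0287]
tool_rot: [0.191, 0.982, -0.0, -0.0]
ft_force: [0.2, -0.3, 0.9]
grip_width: 0.0855
grasp_force: 0.0
```

Request:
move_arm(
  moves=[
    [[-0.001,0,-0.015,0,100],[-0.001,0,-0.0195,0,60],[-0.001,0,-0.0195,0,0],[-0.001,0,-0.0195,0,0],[-0.001,0,-0.0195,0,0]],
  ],
)

```text
clock: 14.08
eef_pos: [0.4405, 0.2034, 0.0106]
tool_rot: [0.191, 0.982, 0.001, 0.001]
ft_force: [-0.3, -1.2, 6.7]
grip_width: 0.0458
grasp_force: 61.4
```

Request:
move_arm(
  moves=[
    [[0,0,0,0,0],[0,0,0.03,0,0],[0,0,0.08,0,0],[0.015,-0.04,0.11,-10,0],[0.036,-0.096,0.11,-20,0]],
  ],
)

```text
clock: 14.7
eef_pos: [0.4783, 0.1078, 0.1227]
tool_rot: [0.359, 0.933, 0.002, 0.003]
ft_force: [1.4, 0.1, -1.8]
grip_width: 0.0458
grasp_force: 61.9
```

Request:
move_arm(
  moves=[
    [[0.018,-0.052,0,-10,0],[0.0363,-0.105,0,-19.5,0],[0.0363,-0.105,-0.02,-19.5,0],[0.0363,-0.105,-0.045,-19.5,0],[0.0363,-0.105,-0.045,-19.5,0]],
  ],
)

```text
clock: 15.32
eef_pos: [0.5098, 0.0018, 0.0725]
tool_rot: [0.511, 0.859, -0.001, -0.002]
ft_force: [-0.5, 0.0, -0.1]
grip_width: 0.0459
grasp_force: 61.8
```

Request:
move_arm(
  moves=[
    [[0.001,0,-0.003,0,0],[0.001,0,-0.01,0,0],[0.001,0,-0.015,0,0],[0.001,0,-0.02,0,0],[0.001,0,-0.022,0,0]],
  ],
)

```text
clock: 15.95
eef_pos: [0.5124, 0.0021, 0.0517]
tool_rot: [0.511, 0.86, -0.0, -0.0]
ft_force: [-0.2, 0.0, -1.3]
grip_width: 0.046
grasp_force: 61.9
```

In past the taper with no force. Lowering fully, then releasing and going on to B (for P1).

Request:
move_arm(
  moves=[
    [[0,0,-0.008,0,0],[0,0,-0.016,0,0],[0,0,-0.022,0,0],[0,0,-0.025,0,0],[0,0,-0.026,0,0]],
  ],
)

```text
clock: 16.58
eef_pos: [0.5126, 0.0021, 0.0258]
tool_rot: [0.511, 0.86, -0.0, -0.0]
ft_force: [-0.4, 0.6, -2.2]
grip_width: 0.046
grasp_force: 61.9
```

Request:
move_arm(
  moves=[
    [[0,0,0.002,0,60],[0,0,0.002,0,70],[0,0,0.05,0,75],[0,0.01,0.11,0,100],[0,0.06,0.14,0,100]],
  ],
)

```text
clock: 17.2
eef_pos: [0.5149, 0.061, 0.1701]
tool_rot: [0.513, 0.858, 0.002, 0.003]
ft_force: [0.6, -0.3, -0.6]
grip_width: 0.0855
grasp_force: 0.0
```

Request:
move_arm(
  moves=[
    [[0.003,0.055,0.01,10,100],[0.006,0.115,0.02,20,100],[0.01,0.175,0.025,30,100],[0.015,0.235,0.025,40,100],[0.018,0.285,0.025,40,100]],
  ],
)

```text
clock: 17.82
eef_pos: [0.5307, 0.3496, 0.1916]
tool_rot: [0.185, 0.983, 0.0, 0.001]
ft_force: [0.2, -0.5, 0.9]
grip_width: 0.0853
grasp_force: 0.0
```

Request:
move_arm(
  moves=[
    [[0,0.012,0,0,100],[0,0.012,0,0,100]],
  ],
)

```text
clock: 18.08
eef_pos: [0.5304, 0.3595, 0.1908]
tool_rot: [0.186, 0.983, -0.0, -0.0]
ft_force: [0.2, 0.5, 0.9]
grip_width: 0.0856
grasp_force: 0.0
```

```bash
python3 look.py w6 .5316 .3587 168.3
```

```text
tcp [0.5306 0.3584 0.191 ] yaw 68.5
cam [0.5315 0.3579] 167.3 -184.4 shift [ 0.0009 -0.0004] -0.18197009814348186
```

Request:
move_arm(
  moves=[
    [[0.001,0,-0.06,0,100],[0.001,0,-0.12,0,100],[0.001,0,-0.16,0,100],[0.001,0,-0.178,0,100],[0.001,0,-0.1805,0,100]],
  ],
)

```text
clock: 18.75
eef_pos: [0.5318, 0.3577, 0.0103]
tool_rot: [0.187, 0.982, -0.001, -0.0]
ft_force: [0.3, -1.8, -0.1]
grip_width: 0.0853
grasp_force: 0.0
```

Request:
move_arm(
  moves=[
    [[0,0,0,0,40],[0,0,0,0,0],[0,0,0,0,0],[0,0,0,0,0],[0,0,0,0,0]],
  ],
)

```text
clock: 19.38
eef_pos: [0.5333, 0.36, 0.0132]
tool_rot: [0.186, 0.982, 0.001, 0.002]
ft_force: [-0.2, -0.1, 6.3]
grip_width: 0.046
grasp_force: 61.8
```

Request:
move_arm(
  moves=[
    [[0,0,0.06,0,0],[0.008,-0.03,0.11,-10,0],[0.018,-0.09,0.115,-20,0],[0.03,-0.15,0.115,-30,0],[0.042,-0.21,0.115,-40,0]],
  ],
)

```text
clock: 20.0
eef_pos: [0.5741, 0.1477, 0.1266]
tool_rot: [0.513, 0.858, 0.001, 0.001]
ft_force: [1.2, -0.3, -1.3]
grip_width: 0.0461
grasp_force: 62.2
```

Request:
move_arm(
  moves=[
    [[0.01,-0.05,0,-10,0],[0.02,-0.1,0,-20,0],[0.026,-0.1346,0,-30,0],[0.026,-0.1346,0,-36.2,0],[0.026,-0.1346,-0.03,-36.2,0]],
  ],
)

```text
clock: 20.62
eef_pos: [0.6025, 0.0137, 0.0985]
tool_rot: [0.754, 0.657, 0.003, 0.002]
ft_force: [0.7, 0.2, -1.3]
grip_width: 0.0461
grasp_force: 62.2
```

Request:
move_arm(
  moves=[
    [[0,0,-0.015,0,0],[0,0,-0.03,0,0],[0,0,-0.03,0,0]],
  ],
)

```text
clock: 21.0
eef_pos: [0.5986, 0.0147, 0.0642]
tool_rot: [0.753, 0.658, -0.001, -0.001]
ft_force: [0.4, 0.3, -0.2]
grip_width: 0.0461
grasp_force: 62.2
```

Request:
move_arm(
  moves=[
    [[0.0005,-0.001,-0.003,0,0],[0.0005,-0.001,-0.006,0,0],[0.0005,-0.001,-0.01,0,0],[0.0005,-0.001,-0.013,0,0],[0.0005,-0.001,-0.014,0,0]],
  ],
)

```text
clock: 21.62
eef_pos: [0.6006, 0.013, 0.0517]
tool_rot: [0.753, 0.658, -0.0, 0.001]
ft_force: [0.3, -3.0, 0.7]
grip_width: 0.0458
grasp_force: 62.4
```

Request:
move_arm(
  moves=[
    [[0,0,-0.008,0,0],[0,0,-0.016,0,0],[0,0,-0.022,0,0],[0,0,-0.025,0,0],[0,0,-0.026,0,0]],
  ],
)

```text
clock: 22.25
eef_pos: [0.6005, 0.0128, 0.0271]
tool_rot: [0.753, 0.658, 0.0, 0.001]
ft_force: [-3.5, -4.7, 15.5]
grip_width: 0.0461
grasp_force: 63.8
```

Request:
move_arm(
  moves=[
    [[0,0,0.002,0,60],[0,0,0.002,0,65],[0,0,0.05,0,70],[0,0.01,0.11,0,100],[-0.01,0.06,0.14,0,100]],
  ],
)

```text
clock: 22.88
eef_pos: [0.5923, 0.0729, 0.1687]
tool_rot: [0.754, 0.657, 0.002, 0.001]
ft_force: [0.0, 0.7, 0.6]
grip_width: 0.0854
grasp_force: 0.0
```

Request:
move_arm(
  moves=[
    [[-0.03,0.047,0.005,0,100],[-0.06,0.094,0.01,0,100],[-0.09,0.141,0.015,0,100],[-0.12,0.188,0.02,0,100],[-0.15,0.235,0.025,0,100]],
  ],
)

```text
clock: 23.5
eef_pos: [0.4385, 0.3104, 0.1902]
tool_rot: [0.753, 0.658, -0.0, -0.001]
ft_force: [0.9, 0.6, -0.2]
grip_width: 0.0852
grasp_force: 0.0
```

Request:
move_arm(
  moves=[
    [[-0.022,0.03,0,0,100],[-0.022,0.03,0,0,100],[-0.022,0.03,0,0,100]],
  ],
)

```text
clock: 23.88
eef_pos: [0.4179, 0.3384, 0.1901]
tool_rot: [0.753, 0.658, -0.0, -0.0]
ft_force: [-1.3, -0.5, 0.2]
grip_width: 0.0854
grasp_force: 0.0
```

```bash
python3 look.py w7 .4186 .3374 -171.5
```

```text
tcp [0.4184 0.338  0.1902] yaw -7.7
cam [0.4188 0.3372] -172.7 -173.7 shift [ 0.0004 -0.0007] -0.18117259132344266
```

Request:
move_arm(
  moves=[
    [[0,-0.001,-0.06,0,100],[0,-0.001,-0.12,0,100],[0,-0.001,-0.16,0,100],[0,-0.001,-0.177,0,100],[0,-0.001,-0.179,0,100]],
  ],
)

```text
clock: 24.55
eef_pos: [0.4179, 0.3355, 0.0099]
tool_rot: [0.754, 0.657, -0.002, -0.0]
ft_force: [-1.1, -0.3, 0.1]
grip_width: 0.0856
grasp_force: 0.0
```

Request:
move_arm(
  moves=[
    [[0,0,0,0,40],[0,0,0,0,0],[0,0,0,0,0],[0,0,0,0,0],[0,0,0,0,0]],
  ],
)

```text
clock: 25.18
eef_pos: [0.4194, 0.3381, 0.0133]
tool_rot: [0.753, 0.658, 0.002, 0.0]
ft_force: [0.1, -0.1, 5.3]
grip_width: 0.0461
grasp_force: 61.6
```

Request:
move_arm(
  moves=[
    [[0,0,0.06,0,0],[0.01,-0.03,0.11,10,0],[0.025,-0.085,0.115,20,0],[0.04,-0.14,0.115,27.5,0],[0.055,-0.2,0.115,27.5,0]],
  ],
)

```text
clock: 25.8
eef_pos: [0.4737, 0.1363, 0.1273]
tool_rot: [0.574, 0.819, 0.001, 0.001]
ft_force: [0.5, 0.1, -1.0]
grip_width: 0.0457
grasp_force: 62.2
```

Request:
move_arm(
  moves=[
    [[0.013,-0.058,0,0,0],[0.026,-0.116,0,0,0],[0.038,-0.174,0,0,0],[0.0495,-0.222,0,0,0],[0.0495,-0.222,-0.02,0,0]],
  ],
)

```text
clock: 26.42
eef_pos: [0.5251, -0.0884, 0.1082]
tool_rot: [0.577, 0.817, 0.001, 0.003]
ft_force: [-0.7, 1.2, -1.1]
grip_width: 0.0459
grasp_force: 62.3
```

Request:
move_arm(
  moves=[
    [[0,0,-0.03,0,0],[0,0,-0.043,0,0],[0,0,-0.043,0,0]],
  ],
)

```text
clock: 26.8
eef_pos: [0.5218, -0.0842, 0.0628]
tool_rot: [0.575, 0.818, -0.001, -0.001]
ft_force: [0.5, 0.2, -1.2]
grip_width: 0.0461
grasp_force: 62.2
```

Request:
move_arm(
  moves=[
    [[0.0005,-0.0003,-0.002,0,0],[0.0005,-0.0003,-0.005,0,0],[0.0005,-0.0003,-0.009,0,0],[0.0005,-0.0003,-0.012,0,0],[0.0005,-0.0003,-0.012,0,0]],
  ],
)

```text
clock: 27.42
eef_pos: [0.5229, -0.0848, 0.0512]
tool_rot: [0.575, 0.818, -0.0, -0.0]
ft_force: [0.0, 0.1, -0.7]
grip_width: 0.0457
grasp_force: 62.2
```

Request:
move_arm(
  moves=[
    [[0,0,-0.008,0,0],[0,0,-0.016,0,0],[0,0,-0.022,0,0],[0,0,-0.025,0,0],[0,0,-0.025,0,0]],
  ],
)

```text
clock: 28.05
eef_pos: [0.5227, -0.0848, 0.0274]
tool_rot: [0.575, 0.818, -0.0, -0.0]
ft_force: [-3.6, -0.1, 7.7]
grip_width: 0.0457
grasp_force: 63.1
```

Request:
move_arm(
  moves=[
    [[0,0,0.002,0,60],[0,0,0.002,0,65],[0,0,0.05,0,70],[0,0.01,0.11,0,100],[0.02,0.06,0.16,0,100]],
  ],
)

```text
clock: 28.68
eef_pos: [0.5407, -0.0335, 0.1818]
tool_rot: [0.577, 0.817, 0.0, 0.001]
ft_force: [1.6, -0.3, -0.6]
grip_width: 0.0855
grasp_force: 0.0
```

Request:
move_arm(
  moves=[
    [[0.02,0.02,0.06,-10,100],[0.02,0.02,0.08,-10,100],[0.02,0.02,0.08,-10,100]],
  ],
)

```text
clock: 29.05
eef_pos: [0.5618, -0.0119, 0.2611]
tool_rot: [0.644, 0.765, 0.002, 0.002]
ft_force: [-0.2, -0.2, -1.0]
grip_width: 0.0852
grasp_force: 0.0
```

```bash
python3 - <<'E'
from camfit import *
c=snap("w8"); T,M=tcp(); print(T)
cv2.imwrite("pics/o8.png",c.ortho(.5615,-.036,.049,.125,2200))
for n,x,y,a in [("P1",.5997,.0131,91.6),("P2",.6106,-.0742,94.5),("P3",.5123,.0022,-137.4),("P4",.5233,-.0851,-143.9)]:
    for z in (.014,.030,):
        p,s=fit(c,x,y,np.radians(a),z); print(n,z,np.round(p[:2],4),round(np.degrees(p[2]),1),round(s,1))
E
```

```text
[ 0.5605093  -0.01223055  0.25898103]
P1 0.014 [0.6013 0.0129] 91.9 -155.0
P1 0.03 [0.599  0.0155] 92.7 -144.0
P2 0.014 [ 0.6123 -0.0749] 94.6 -173.8
P2 0.03 [ 0.6091 -0.0684] 98.1 -161.1
P3 0.014 [0.512  0.0015] -138.6 -140.3
P3 0.03 [0.5134 0.0043] -137.9 -130.9
P4 0.014 [ 0.5231 -0.0863] -144.6 -164.5
P4 0.03 [ 0.5241 -0.0792] -141.6 -154.1
```

View pics/o8.png

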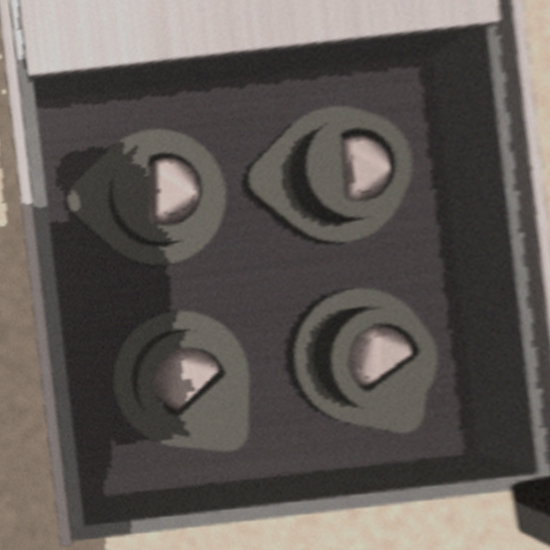

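Request:
move_arm(
  moves=[
    [[0.045,-0.002,-0.03,-2,100],[0.09,-0.004,-0.06,-2,100],[0.125,-0.006,-0.1,-2,100],[0.14,-0.0065,-0.13,-2,100],[0.14,-0.0065,-0.13,-2,60]],
  ],
)

```text
clock: 29.72
eef_pos: [0.6969, -0.0193, 0.1219]
tool_rot: [0.658, 0.753, -0.004, -0.005]
ft_force: [-0.8, 0.2, -0.4]
grip_width: 0.0697
grasp_force: 0.0
```

Request:
move_arm(
  moves=[
    [[0,0,-0.03,0,60],[0,0,-0.044,0,60],[0,0,-0.048,0,60],[0,0,-0.048,0,60]],
  ],
)

```text
clock: 30.22
eef_pos: [0.7003, -0.0189, 0.082]
tool_rot: [0.657, 0.754, 0.0, 0.0]
ft_force: [0.0, -0.6, -0.4]
grip_width: 0.0515
grasp_force: 0.0
```

Close, then slide back 0.2 along box x (cos, sin of 0.124).

Request:
move_arm(
  moves=[
    [[0,0,0,0,0],[0,0,0,0,0],[0,0,0,0,0],[-0.005,-0.0005,0,0,0],[-0.03,-0.0035,0,0,0]],
  ],
)

```text
clock: 30.85
eef_pos: [0.6729, -0.022, 0.0823]
tool_rot: [0.657, 0.754, 0.002, 0.002]
ft_force: [3.9, 0.6, 4.2]
grip_width: 0.0104
grasp_force: 60.8
```

Request:
move_arm(
  moves=[
    [[-0.04,-0.005,0,0,0],[-0.08,-0.01,0,0,0],[-0.12,-0.015,0,0,0],[-0.15,-0.0187,0,0,0],[-0.165,-0.0205,0,0,0]],
  ],
)

```text
clock: 31.48
eef_pos: [0.5047, -0.0413, 0.0822]
tool_rot: [0.657, 0.754, 0.002, -0.0]
ft_force: [1.7, 5.0, 3.1]
grip_width: 0.0106
grasp_force: 60.6
```

Request:
move_arm(
  moves=[
    [[-0.002,0,0,0,0],[-0.004,-0.0005,0,0,0],[-0.006,-0.0005,0,0,0],[-0.007,-0.0005,0,0,0],[-0.007,-0.0005,0,0,0]],
  ],
)

```text
clock: 32.1
eef_pos: [0.5022, -0.0416, 0.0822]
tool_rot: [0.657, 0.754, 0.004, 0.002]
ft_force: [7.9, 5.8, -0.6]
grip_width: 0.0105
grasp_force: 60.3
```

Request:
move_arm(
  moves=[
    [[0,0,0,0,50],[0,0,0.001,0,60],[0,0,0.06,0,100],[-0.01,-0.01,0.12,0,100],[-0.025,-0.04,0.17,0,100]],
  ],
)

```text
clock: 32.72
eef_pos: [0.4728, -0.0832, 0.2531]
tool_rot: [0.656, 0.755, -0.0, 0.0]
ft_force: [-0.0, -0.9, -0.4]
grip_width: 0.0851
grasp_force: 0.0
```

Request:
move_arm(
  moves=[
    [[-0.02,-0.05,0.02,0,100],[-0.04,-0.1,0.04,0,100],[-0.06,-0.15,0.06,0,100],[-0.08,-0.19,0.06,0,100],[-0.08,-0.19,0.06,0,100]],
  ],
)

```text
clock: 33.35
eef_pos: [0.3913, -0.2756, 0.3109]
tool_rot: [0.659, 0.752, -0.0, -0.0]
ft_force: [-0.1, 0.7, -0.2]
grip_width: 0.0855
grasp_force: 0.0
```

```bash
python3 - <<'E'
from camfit import *
c=snap("w9"); print(tcp()[0])
E
```

```text
[ 0.39195193 -0.27416086  0.31070428]
```

View pics/w9.png

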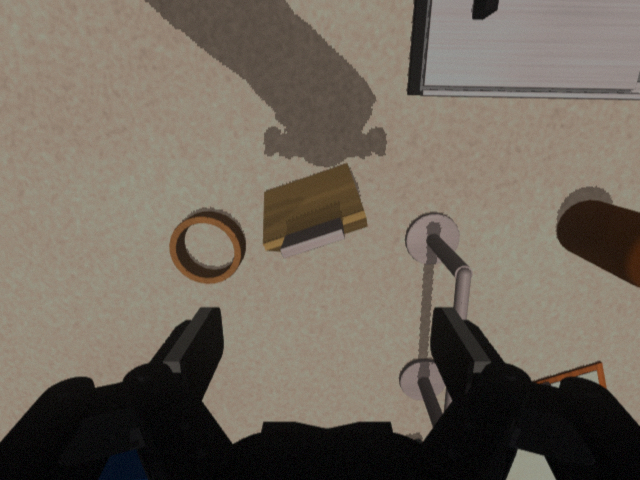

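```bash
python3 - <<'E'
from camfit import *
c=load("w9")
def P(*a): return np.round(c.pt(*a)[:2],4)
L,Rr=c.pt(282,254,.141)[:2],c.pt(344,235,.141)[:2]
print("fin",L,Rr,(L+Rr)/2,np.linalg.norm(L-Rr),np.degrees(np.arctan2(*(Rr-L)[::-1])))
f1,f2=c.pt(432,238,.006)[:2],c.pt(424.5,379,.006)[:2]; print("feet",f1,f2,(f1+f2)/2,np.linalg.norm(f1-f2),np.degrees(np.arctan2(*(f1-f2)[::-1])))
print("bar",P(463,270,.127),P(463,310,.127))
s=P
print("sign feet corners",[P(263,250,0),P(366,224,0),P(264,193,.0),P(348,165,0)])
E
```

```text
fin [ 0.35515234 -0.3162566 ] [ 0.40912539 -0.29062842] [ 0.38213886 -0.30344251] 0.05974859146389629 25.39990365962564
feet [ 0.53527934 -0.31995183] [ 0.57262002 -0.5369113 ] [ 0.55394968 -0.42843157] 0.22014935654747497 99.76544720456359
bar [ 0.5308 -0.3149] [ 0.5416 -0.3577]
sign feet corners [array([ 0.3179, -0.3676]), array([ 0.448 , -0.3141]), array([ 0.3132, -0.2909]), array([ 0.4135, -0.2424])]
```

Request:
move_arm(
  moves=[
    [[-0.004,-0.01,0,-10,100],[-0.01,-0.02,0,-20,100],[-0.01,-0.029,0,-30,100],[-0.01,-0.029,0,-40,100],[-0.01,-0.029,0,-50,100]],
  ],
)

```text
clock: 34.02
eef_pos: [0.3835, -0.3009, 0.3106]
tool_rot: [0.915, 0.404, -0.0, -0.001]
ft_force: [-0.8, 0.2, -0.5]
grip_width: 0.0853
grasp_force: 0.0
```

Request:
move_arm(
  moves=[
    [[0,0,-0.03,-10,100],[0,0,-0.06,-20,100],[0,0,-0.09,-22,100],[0,0,-0.11,-22,100],[0,0,-0.11,-22,100]],
  ],
)

```text
clock: 34.65
eef_pos: [0.3824, -0.3001, 0.1992]
tool_rot: [0.974, 0.225, -0.002, -0.002]
ft_force: [0.5, -0.5, -0.3]
grip_width: 0.0852
grasp_force: 0.0
```

```bash
python3 - <<'E'
from camfit import *
c=snap("w10"); T,M=tcp(); print(T,np.degrees(np.arctan2(M[1,1],M[0,1])))
im=c.img
for z,col in ((.141,(0,255,0)),):
    a=np.radians(25.4); u=np.array([np.cos(a),np.sin(a)]); n=np.array([-u[1],u[0]]); m=np.array([.3821,-.3034])
    q=[np.r_[m+s*.03*u+t*.005*n,z] for s,t in ((1,1),(1,-1),(-1,-1),(-1,1))]
    cv2.polylines(im,[c.px(np.array(q)).astype(np.int32)],True,col,1)
cv2.imwrite("pics/w10d.png",im)
E
```

```text
[ 0.38314769 -0.30094419  0.20058527] -64.07011623169963
```

View pics/w10d.png

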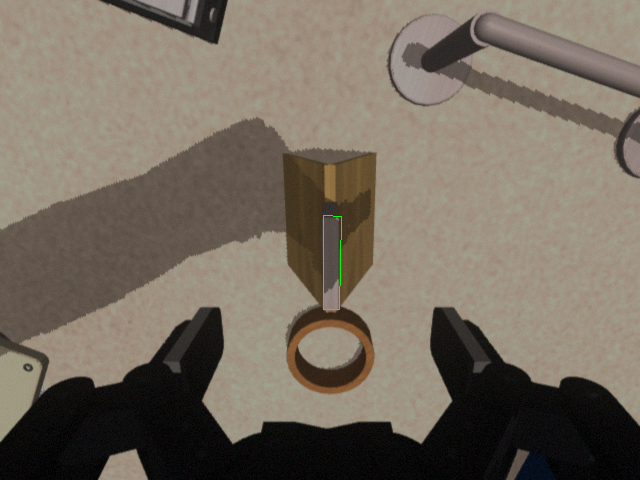

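```bash
python3 - <<'E'
from camfit import *
c=load("w10"); a,b=c.pt(500,30,.12)[:2],c.pt(640,79.5,.12)[:2]; print(a,b,np.degrees(np.arctan2(*(a-b)[::-1])))
f=c.pt(430,60,.006)[:2]; print(f)
E
```

```text
[ 0.53743867 -0.3286642 ] [ 0.55120423 -0.41337228] 99.23021134859505
[ 0.53608962 -0.32075355]
```

Request:
move_arm(
  moves=[
    [[-0.001,-0.0025,-0.03,0,100],[-0.001,-0.0025,-0.06,0,100],[-0.001,-0.0025,-0.08,0,100],[-0.001,-0.0025,-0.084,0,100],[-0.001,-0.0025,-0.084,0,50]],
  ],
)

```text
clock: 35.33
eef_pos: [0.383, -0.3051, 0.1181]
tool_rot: [0.975, 0.224, 0.0, 0.001]
ft_force: [-0.3, -1.1, 0.4]
grip_width: 0.0698
grasp_force: 0.0
```

Request:
move_arm(
  moves=[
    [[0,0,0,0,0],[0,0,0,0,0],[0,0,0,0,0],[0,0,0,0,0],[0,0,0.01,0,0]],
  ],
)

```text
clock: 35.95
eef_pos: [0.3815, -0.3042, 0.1266]
tool_rot: [0.975, 0.223, -0.001, -0.001]
ft_force: [0.2, 0.4, -1.9]
grip_width: 0.0086
grasp_force: 60.3
```

Request:
move_arm(
  moves=[
    [[0,0,0.04,0,0],[0,0,0.09,0,0],[0,0,0.14,10,0],[0.01,-0.006,0.153,20,0],[0.03,-0.017,0.153,30,0]],
  ],
)

```text
clock: 36.58
eef_pos: [0.4129, -0.3224, 0.2832]
tool_rot: [0.882, 0.471, 0.001, 0.002]
ft_force: [-0.1, -0.8, -1.0]
grip_width: 0.009
grasp_force: 60.4
```

Request:
move_arm(
  moves=[
    [[0.03,-0.017,0,10,0],[0.06,-0.034,0,20,0],[0.09,-0.051,0,30,0],[0.12,-0.068,0,40,0],[0.1375,-0.0775,0,43.9,0]],
  ],
)

```text
clock: 37.2
eef_pos: [0.5508, -0.3998, 0.2795]
tool_rot: [0.643, 0.765, -0.0, -0.0]
ft_force: [-1.1, 0.4, 0.1]
grip_width: 0.0089
grasp_force: 60.4
```

Request:
move_arm(
  moves=[
    [[0,0,0,0,0],[0,0,0,0,0]],
  ],
)

```text
clock: 37.45
eef_pos: [0.5491, -0.399, 0.2801]
tool_rot: [0.645, 0.764, -0.0, -0.0]
ft_force: [-1.2, 0.7, -1.5]
grip_width: 0.0087
grasp_force: 60.4
```

```bash
python3 - <<'E'
from camfit import *
c=snap("w11"); T,M=tcp(); print(T,np.degrees(np.arctan2(M[1,1],M[0,1])))
E
```

```text
[ 0.54902704 -0.3989631   0.2805591 ] 9.677541399294707
```

View pics/w11.png

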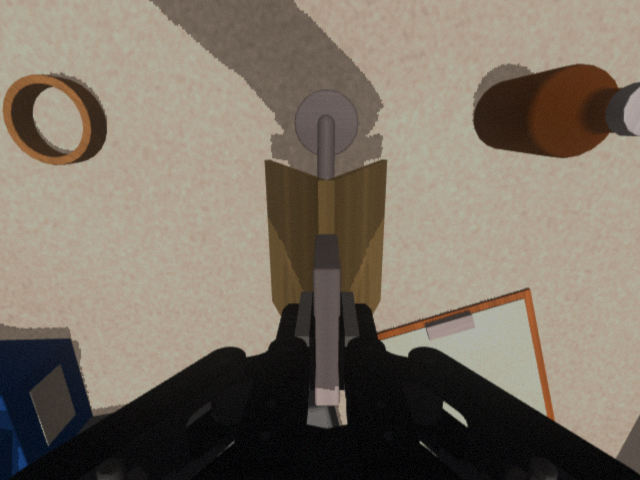

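Request:
move_arm(
  moves=[
    [[0,0,-0.03,0,0],[0,0,-0.06,0,0],[0,0,-0.09,0,0],[0,0,-0.108,0,0],[0,0,-0.113,0,0]],
  ],
)

```text
clock: 38.12
eef_pos: [0.5483, -0.3985, 0.1664]
tool_rot: [0.645, 0.764, -0.0, -0.001]
ft_force: [-0.5, -0.5, -1.4]
grip_width: 0.0089
grasp_force: 60.3
```

Request:
move_arm(
  moves=[
    [[0,0,-0.003,0,0],[0,0,-0.006,0,0],[0,0,-0.008,0,0],[0,0,-0.008,0,0]],
  ],
)

```text
clock: 38.62
eef_pos: [0.549, -0.4003, 0.1604]
tool_rot: [0.645, 0.764, -0.001, 0.001]
ft_force: [-5.6, -0.6, 5.6]
grip_width: 0.0086
grasp_force: 61.5
```

Request:
move_arm(
  moves=[
    [[0,0,0.001,0,20],[0,0,0.001,0,50],[0,0,0.001,0,100],[0,0,0.001,0,100],[0,0,0.03,0,100]],
  ],
)

```text
clock: 39.25
eef_pos: [0.5484, -0.3981, 0.1861]
tool_rot: [0.645, 0.765, -0.0, -0.003]
ft_force: [0.7, 0.4, 0.6]
grip_width: 0.0853
grasp_force: 0.0
```

Request:
move_arm(
  moves=[
    [[-0.01,0.01,0.05,0,100],[-0.05,0.04,0.08,0,100],[-0.08,0.09,0.08,0,100],[-0.1,0.14,0.08,0,100],[-0.1,0.14,0.08,0,100]],
  ],
)

```text
clock: 39.88
eef_pos: [0.4478, -0.2561, 0.2696]
tool_rot: [0.643, 0.765, 0.0, -0.001]
ft_force: [0.2, 0.2, 0.6]
grip_width: 0.0855
grasp_force: 0.0
```

```bash
python3 - <<'E'
from camfit import *
c=Cam("scene"); t=Cam("top")
a=cv2.resize(c.img[190:370,40:440],(800,360),interpolation=cv2.INTER_CUBIC)
b=cv2.resize(t.img[150:290,290:560],(462,240),interpolation=cv2.INTER_CUBIC)
im=np.zeros((600,800,3),np.uint8); im[:360]=a; im[360:,:462]=b; cv2.imwrite("pics/f.png",im)
E
```

```text
(no output)
```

View pics/f.png

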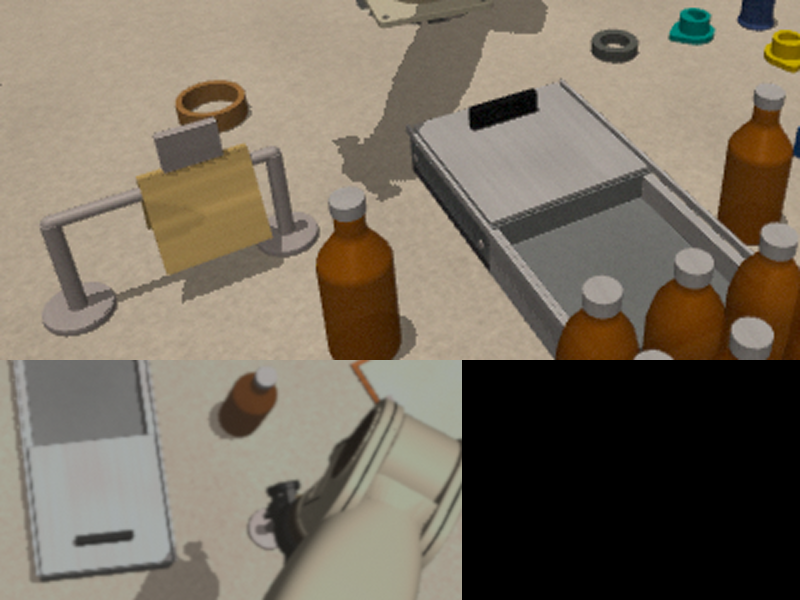

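The picture shows the sign hanging astride the bar at (205,190), the cover shut over the box, the nearby bottles upright and the robot clear of everything.

```bash
python3 -c "
from workcell import job; print(job.job_done())"
```

```text
the job is handed in; nothing more can be done
None
```

I handed the job in at about 40 s of the 208 s allowed: all four cams are on their posts, the cover is shut, the ready sign hangs astride the bar about 30 mm from its middle, and no bottle was knocked over; the hand-in returned no verdict.

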